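# Square a study model into the corner of a clamping plate and hold it there

## Robot

A 7-joint arm with a two-finger parallel gripper is mounted at the origin on a cart in front of the work surface, level with it; the furniture and walls round the work are solid. World frame = base frame: x ahead of the robot, y to its left, z up, the work surface at z = 0. Lengths are in m, angles in rad, forces in N, time in s.
With the tool pointing down it reaches from about 0.4 to 0.875 m from the base axis. Payload 6.5 kg.
Tool frame: the origin (TCP) lies at the very end of the fingers, on their centre line; the grasp point (between the pads) lies 19 mm behind it; z points along the fingers, x is the direction in which the jaws open and shut, and the axes are right-handed (so a half turn about z gives the same grasp; the last joint's range is limited). The gripper opens to 85 mm and grips with 20 to 120 N. Pads are 22 mm wide; open, the fingers measure 114 mm over their backs; the gripper's body (76 mm by 85 mm) begins 54 mm behind the grasp point. The pads swing forward as they close: fully open they stand 13 mm farther back than shut.
Start: joints at [-1.202, 0.536, -0.004, 1.538, 0.003, 1.067, -0.071], TCP at [0.274, 0.59, 0.231] pointing down, gripper open.
Joint ranges: [-2.7, 2.7], [-0.37, 2.16], [-1.27, 1.26], [0.24, 2.4], [-1.31, 4.45], [0.19, 1.91], [-2.76, 2.76]. Speed limits (rad/s): [2.39, 2.39, 3.14, 3.14, 3.14, 3.14, 3.14].

## Interface

Orientations are given as a unit quaternion [w, x, y, z].
In Python, from cell import manip gives the robot as it stands. The module is installed in compiled form; this text tells all that it offers.
- The arm moves only by the tool arm_command, never from a script. Its argument "series" is a list that holds one entry, the list of rows, each a list of 5 numbers: the shift along the tool's x, y, z as a fraction of full scale, then the turn about the tool's z as a fraction of full scale, then the closure, from 0 (fully open) to 1 (shut). A call has 1 to 8 rows; each row is the pose to reach, as a shift and turn from the pose commanded when the call began, along the tool's axes at that moment, turning the shorter way round; what a row does not reach only later rows make up. Full scale, the value 1, is 300 mm for a shift and pi rad for a turn. A row lasts 1/10 s, in which the tool goes at most 50 mm and 8.59 degrees, less where a joint would pass 70% of its speed; a pose out of reach is approached as far as the arm can. A call with a number of a shift or a turn outside -1 to 1 is refused whole. A call with a gripper value outside its range is refused whole. The fingers move at their own pace and stop on an object; "force" is the grip in N (left out, the last holds). Time passes only in rows, so rows that repeat a pose let the fingers close. It gives the time, the measured TCP pose, the force and the opening at its end, in the units of the state.
- manip.get_obs(): the state, without advancing time (a new reading comes with each control period).
- manip.capture(name): name is "side" or "top" or "wrist"; returns a dict with "image" (420x560x3 uint8, red, green, blue), "camera_matrix" (3x3 intrinsics, pixels), "origin" and "attitude" of the camera in the world. Camera axes: x right, y up, looking along -z (the intrinsics and any distortion apply to the point x, -y, -z); pixel columns grow to the right and rows downward; lengths in m; the calibration is good to about 2 mm. A picture is of the moment at which its call begins. There is no depth.
- manip.finish_job(): hands the job in, once; it reports no verdict.
The state is a dict: "time": time; "q": joint angles; "joint_vel": joint speeds; "effort": joint torques, N m; "ee_pos": TCP position; "tcp_rot": TCP orientation; "force": force on the tool from outside, world axes, zero at the start; "wrist_torque": the same for the moment, N m; "opening": finger opening in m.
Only numpy, scipy, OpenCV 4.12 (cv2) and the standard library are available. Lean on these libraries where they do the work, as an engineer would, in place of code of your own. Each camera call takes 0.05 s, during which the arm holds its last target.

## Task

Take the little glass dish off the grey clamping plate and stand it upright on the bare trolley top. Then put the plaster study model flat on the plate, its front teeth towards the far stop bar, and push it firmly and squarely into the corner so that it bears on both aluminium stop bars at once. Finish while still holding and pressing it there with the gripper, so that the assistant can clamp it: do not let go.

Things in the scene. Friction and masses are not known exactly. Their poses are not given: they have to be found in the camera images.
- plate: grey clamping plate, fixed to the trolley, 150 (its x) x 130 (its y) mm, upper face 8 mm above the trolley top; two low bright aluminium stop bars stand on it along its far (+x) and left (+y) edges and make a corner there. Origin: centre of the underside, on the trolley top; x points away from the robot within about 25 degrees, y to the left, z up
- far_bar: fixed aluminium stop bar along the plate's +x edge, 12 mm (x) x 116 mm (y), rising 8 mm above the plate's upper face, so 16 mm above the trolley top. Origin: centre of its underside on the plate's upper face; axes as the plate's. Its stop face lies 6 mm to -x of the origin (at x = +59 mm in the plate's frame). Rigid: a push of 10 to 25 N on either bar is right
- left_bar: fixed aluminium stop bar along the plate's +y edge, 112 mm (x) x 12 mm (y), rising 8 mm above the plate's upper face. Origin: centre of its underside on the plate's upper face; axes as the plate's. Its stop face lies 6 mm to -y of the origin (at y = +46 mm in the plate's frame)
- corner (a point): the point on the plate's upper face where the two stop faces would meet; axes as the plate's. The area for the model lies to -x and -y of it: home, the model's origin is 23 mm to -x and 32 mm to -y of it, with x along the plate's x
- model: cream plaster study model of a lower jaw, loose, 0.16 kg, beside the plate: block base 46 (its x) x 64 (y) x 34 (z) mm with a horseshoe of teeth on top, 43 mm high in all. Origin: centre of the underside; front teeth to +x, with the flat front face 23 mm from the origin, side faces at y +-32 mm. When it is on the plate, 26 mm of its base stand above the bars, to grip
- model_front (a point): centre of the model's flat front face, 23 mm to +x of the model's origin and 17 mm up
- dish: small clear glass dappen dish (waisted, round), loose, 33 mm across, 26 mm high, 35 g, standing upright on the clamping plate where the model has to go. Origin: centre of the underside. There is bare trolley top to put it on nearer the robot, at x 0.40 to 0.45 m and y -0.15 to 0.15 m, and also elsewhere round the plate
Things that resemble listed ones, but are neither listed nor needed, are in the scene too. Leave any purple look-alike of the model alone. There is more than one size of the dish; the one meant has the size given above.

How it is judged:
By the outcome, as a careful person would: the job done as asked, in the order asked, and still so for the second after the job is handed in, while the arm keeps its last pose, push and grip.
It also fails if it takes over 48 s, if anything falls off the work surface, if the arm or the gripper's body presses on something with over 40 N, if the wrist force passes 120 N, or if a joint passes its speed limit or range.

## Working session

There is one attempt and no reset: what is moved stays moved. The work goes in short steps, Python scripts to look and compute and a tool call to move; the robot and the scene stay as the last step left them, time stands still between calls to the robot, and variables do not carry over. Pictures are saved under pics/ and viewed, and the job is handed in when it is done.

Besides the shell and the picture viewer there is one more tool, called after ">>>" in YAML: its name, and indented under it one key for each argument. arm_command: Moves the arm, as the interface text tells. Shift numbers are shares of 300 mm and turn numbers shares of pi rad, none past 1 either way. Its arguments: {"type":"object","properties":{"series":{"type":"array","items":{"type":"array","items":{"type":"array","items":{"type":"number","minimum":-1,"maximum":1}}}},"force":{"type":"number"}},"required":["series"]}

```bash
mkdir -p pics; cat > h.py <<'E'
import numpy as np, cv2, json, pickle
from cell import manip
def snap(name, fn):
    c=manip.capture(name); pickle.dump(c,open('pics/'+fn+'.pkl','wb'))
    cv2.imwrite('pics/'+fn+'.png',cv2.cvtColor(np.asarray(c['image']),cv2.COLOR_RGB2BGR)); return c
def load(fn): return pickle.load(open('pics/'+fn+'.pkl','rb'))
def R(a):
    a=np.asarray(a,float)
    if a.shape==(3,3): return a
    from scipy.spatial.transform import Rotation as Ro
    return Ro.from_quat([a[1],a[2],a[3],a[0]]).as_matrix()
def ray(c,px):
    K=np.asarray(c['camera_matrix']); d=c.get('distortion')
    p=cv2.undistortPoints(np.array(px,float).reshape(-1,1,2),K,np.zeros(5) if d is None else np.asarray(d,float)).reshape(-1,2)
    v=np.c_[p[:,0],-p[:,1],-np.ones(len(p))]@R(c['attitude']).T
    return np.asarray(c['origin'],float),v
def onz(c,px,z):
    o,v=ray(c,px); return o+v*((z-o[2])/v[:,2])[:,None]
def tri(c1,p1,c2,p2):
    o1,v1=ray(c1,[p1]);o2,v2=ray(c2,[p2]);v1=v1[0]/np.linalg.norm(v1[0]);v2=v2[0]/np.linalg.norm(v2[0])
    s=np.linalg.lstsq(np.c_[v1,-v2],o2-o1,rcond=None)[0]
    a=o1+s[0]*v1;b=o2+s[1]*v2; return (a+b)/2,np.linalg.norm(a-b)
def proj(c,P):
    q=(np.atleast_2d(P)-np.asarray(c['origin']))@R(c['attitude'])
    q=np.c_[q[:,0],-q[:,1],-q[:,2]]; d=c.get('distortion')
    return cv2.projectPoints(q,np.zeros(3),np.zeros(3),np.asarray(c['camera_matrix'],float),np.zeros(5) if d is None else np.asarray(d,float))[0].reshape(-1,2)
E
python3 - <<'E'
from h import *
for n in('side','top','wrist'):
    c=snap(n,n+'0'); print(n,{k:np.round(np.asarray(v),4).tolist() for k,v in c.items() if k!='image'})
print({k:np.round(np.asarray(v),4).tolist() for k,v in manip.get_obs().items()})
E
```

```text
side {'camera_matrix': [[452.508, 0.0, 282.2692], [0.0, 452.508, 200.8877], [0.0, 0.0, 1.0]], 'origin': [0.3597, 0.6452, 0.5822], 'attitude': [-0.1811, -0.0842, 0.4291, 0.8809]}
top {'camera_matrix': [[420.6643, 0.0, 280.7979], [0.0, 420.6643, 200.6342], [0.0, 0.0, 1.0]], 'origin': [0.4421, 0.0415, 0.9037], 'attitude': [0.7205, 0.0749, -0.0693, -0.6859]}
wrist {'camera_matrix': [[368.4669, 0.0, 285.2783], [0.0, 368.4669, 213.8731], [0.0, 0.0, 1.0]], 'origin': [0.1998, 0.6227, 0.3726], 'attitude': [0.8321, -0.1354, -0.085, 0.5311]}
{'time': 0.15, 'q': [-1.2022, 0.537, -0.0044, 1.5386, 0.0026, 1.0673, -0.0712], 'joint_vel': [-0.0011, -0.0037, -0.0005, -0.0036, 0.0004, 0.0007, -0.0008], 'effort': [0.0007, -58.379, 1.0494, -25.9355, 0.0125, 0.0065, -0.0], 'ee_pos': [0.2737, 0.5891, 0.2306], 'tcp_rot': [0.0004, 0.843, 0.538, -0.0005], 'force': [0.9942, -0.0405, -0.7642], 'wrist_torque': [-0.0026, -0.0174, 0.0081], 'opening': 0.0853}
```

View pics/top0.png

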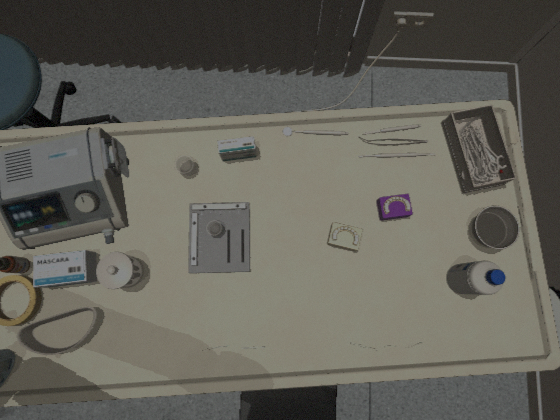

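View pics/side0.png

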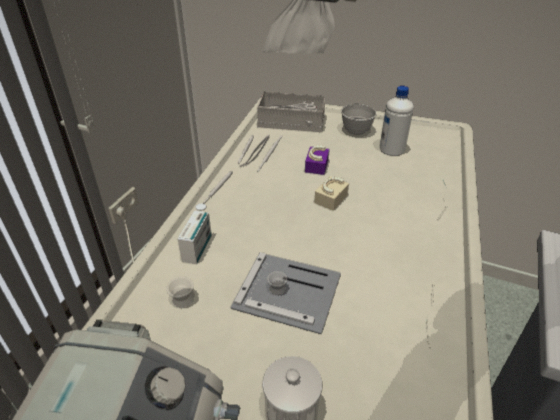

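View pics/wrist0.png

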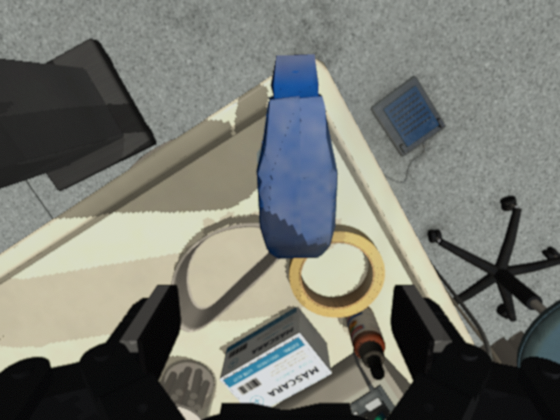

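```bash
python3 - <<'E'
from h import *
t=cv2.imread('pics/top0.png');s=cv2.imread('pics/side0.png')
def crop(im,x0,y0,x1,y1,k):return cv2.resize(im[y0:y1,x0:x1],None,fx=k,fy=k,interpolation=cv2.INTER_CUBIC)
a=crop(t,175,140,275,290,4);cv2.imwrite('pics/t1.png',a)
cv2.imwrite('pics/t2.png',crop(t,310,180,430,265,6))
cv2.imwrite('pics/s1.png',crop(s,150,240,350,340,4)); cv2.imwrite('pics/s2.png',crop(s,290,130,370,220,6))
c=load('top0')
print(onz(c,[[192,206],[250,206],[249,271],[190,272]],.008))
print('dish',onz(c,[[216,229],[188,166]],.02))
print('model',onz(c,[[346,236]],.034))
E
```

```text
[[0.6061968  0.24522699 0.008     ]
 [0.61234371 0.1194728  0.008     ]
 [0.47332973 0.11263134 0.008     ]
 [0.46514623 0.23639493 0.008     ]]
dish [[0.55705106 0.1871469  0.02      ]
 [0.69227006 0.25943838 0.02      ]]
model [[ 0.55386085 -0.08581073  0.034     ]]
```

View pics/t1.png

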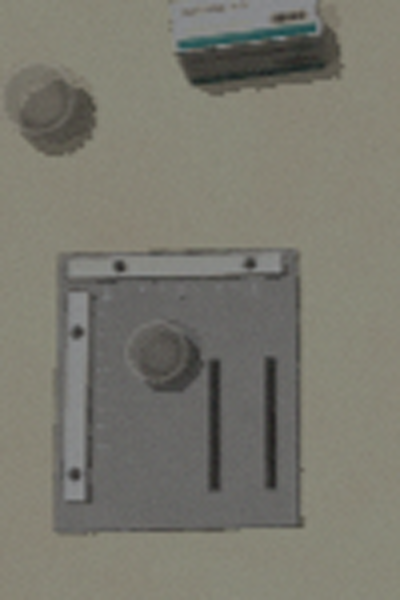

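View pics/t2.png

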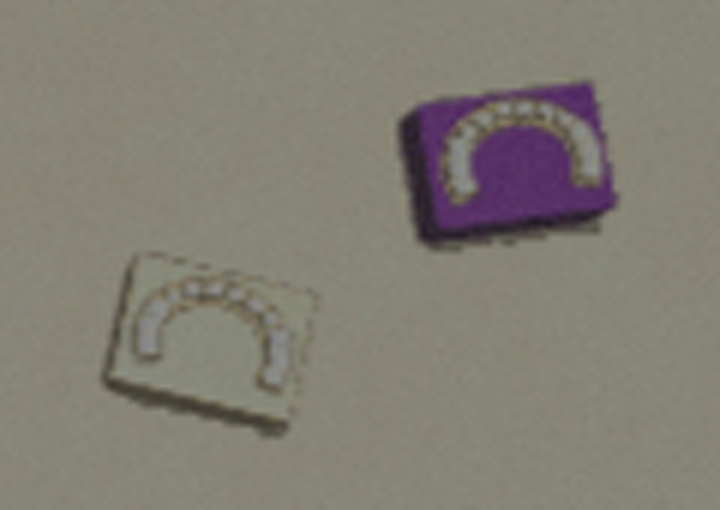

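View pics/s1.png

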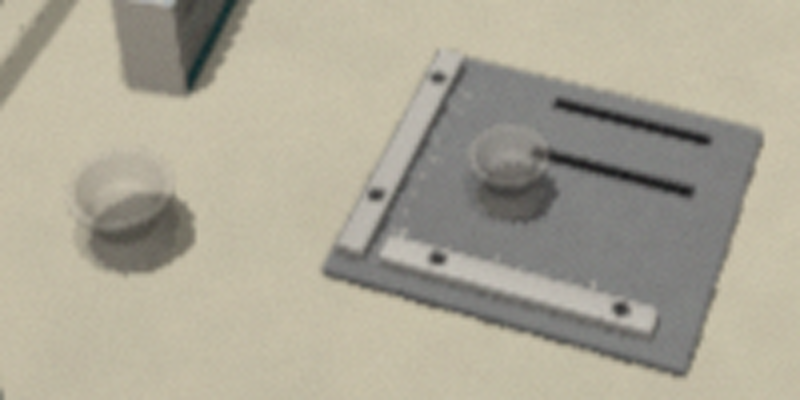

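View pics/s2.png

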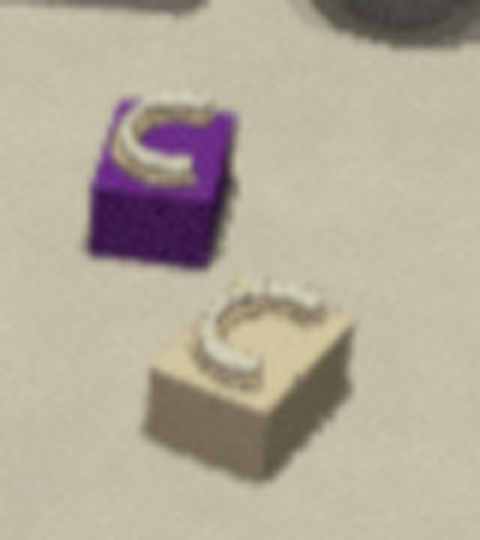

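```bash
cat >> h.py <<'E'
def go(target, yawx, ref=None):
    """fractions for a row: target TCP world, yaw (deg) of tool x axis"""
    o=ref or manip.get_obs(); Rt=R(o['tcp_rot']); d=Rt.T@(np.asarray(target)-np.asarray(o['ee_pos']))
    y0=np.degrees(np.arctan2(Rt[1,0],Rt[0,0])); dy=(yawx-y0+180)%360-180
    print('yaw0 %.2f  shift %s turn %.4f (%.1f deg)'%(y0,np.round(d/.3,4),-dy/180,dy))
E
python3 - <<'E'
from h import *
o=manip.get_obs(); c=load('wrist0'); Rt=R(o['tcp_rot']); Rc=R(c['attitude'])
print('cam in tool',Rt.T@(np.array(c['origin'])-o['ee_pos'])); print(np.round(Rt.T@Rc,3))
go([.40,.35,.30],34); go([.50,.08,.30],3)
# sizes of dishes
t=load('top0')
def up(x,y):return [175+x/4,140+y/4]
for nm,a,b,z in(('plate',up(127,347),up(198,347),.034),('other',up(5,95),up(77,95),.03)):
    p=onz(t,[a,b],z);print(nm,np.linalg.norm(p[0]-p[1]))
s=load('side0')
for nm,a,b,z in(('plate',(150+468/4,240+155/4),(150+550/4,240+155/4),.034),('other',(150+72/4,240+190/4),(150+175/4,240+190/4),.03)):
    p=onz(s,[a,b],z);print(nm,np.linalg.norm(p[0]-p[1]))
E
```

```text
cam in tool [-0.00074028 -0.08112001 -0.14202885]
[[ 1.    -0.     0.001]
 [ 0.    -0.949 -0.316]
 [ 0.001  0.316 -0.949]]
yaw0 65.09  shift [-0.5457  0.7176 -0.2305] turn 0.1727 (-31.1 deg)
yaw0 65.09  shift [-1.2216  1.399  -0.2294] turn 0.3449 (-62.1 deg)
plate 0.03703725849014236
other 0.03894359849900403
plate 0.032980415601258264
other 0.040744173115068893
```

```bash
python3 - <<'E'
from h import *
from scipy.spatial.transform import Rotation as Ro
o=manip.get_obs(); c=load('wrist0'); Rt=R(o['tcp_rot']); Rc=R(c['attitude'])
off=Rt.T@(np.array(c['origin'])-o['ee_pos']); A=Rt.T@Rc
P=np.array([[.6062,.2452,.008],[.6123,.1195,.008],[.473,.1126,.008],[.465,.236,.008],[.554,-.086,.03]])
for pos,yaw in(([.53,.1,.3],3),([.53,.0,.3],3),([.53,-.05,.3],3),([.53,.1,.35],3)):
    a=np.radians(yaw);T=np.array([[np.cos(a),np.sin(a),0],[np.sin(a),-np.cos(a),0],[0,0,-1]])
    cc=dict(c);cc['origin']=np.array(pos)+T@off;M=T@A;q=Ro.from_matrix(M).as_quat();cc['attitude']=[q[3],q[0],q[1],q[2]]
    print(pos,np.round(proj(cc,P)).tolist())
E
```

```text
[0.53, 0.1, 0.3] [[365.0, 32.0], [357.0, 151.0], [238.0, 150.0], [232.0, 34.0], [297.0, 310.0]]
[0.53, 0.0, 0.3] [[377.0, -80.0], [368.0, 59.0], [239.0, 58.0], [233.0, -78.0], [302.0, 238.0]]
[0.53, -0.05, 0.3] [[384.0, -144.0], [373.0, 7.0], [240.0, 6.0], [233.0, -142.0], [305.0, 199.0]]
[0.53, 0.1, 0.35] [[356.0, 39.0], [350.0, 145.0], [243.0, 144.0], [238.0, 40.0], [296.0, 290.0]]
```

>>> arm_command:
  series:
    - [[-0.1, 0.12, -0.15, 0.04, 0], [-0.2, 0.24, -0.23, 0.08, 0], [-0.3, 0.36, -0.23, 0.12, 0], [-0.4, 0.5, -0.23, 0.16, 0], [-0.5, 0.62, -0.23, 0.17, 0], [-0.55, 0.72, -0.23, 0.17, 0], [-0.55, 0.72, -0.23, 0.17, 0]]

```text
time: 0.85
ee_pos: [0.4044, 0.3423, 0.3006]
tcp_rot: [0.002, 0.957, 0.291, 0.001]
force: [-0.3, 0.2, -0.6]
opening: 0.0853
```

```bash
python3 -c "
from h import *
go([.53,.1,.30],3)"
```

```text
yaw0 33.89  shift [-0.1031  0.9039  0.005 ] turn 0.1716 (-30.9 deg)
```

>>> arm_command:
  series:
    - [[-0.02, 0.15, 0, 0.04, 0], [-0.04, 0.3, 0, 0.08, 0], [-0.06, 0.45, 0, 0.12, 0], [-0.08, 0.6, 0, 0.16, 0], [-0.1, 0.76, 0, 0.17, 0], [-0.1, 0.9, 0, 0.17, 0], [-0.1, 0.9, 0, 0.17, 0], [-0.1, 0.9, 0, 0.17, 0]]

```text
time: 1.65
ee_pos: [0.5284, 0.1091, 0.3]
tcp_rot: [0.0, 0.999, 0.033, -0.0]
force: [0.1, 0.5, -0.2]
opening: 0.0851
```

```bash
python3 -c "
from h import *
c=snap('wrist','w1'); c=snap('top','t3'); o=manip.get_obs(); print(o['time'],o['ee_pos'],o['q'])
im=cv2.imread('pics/w1.png'); cv2.imwrite('pics/w1a.png',cv2.resize(im[0:220,200:400],None,fx=3.6,fy=2.7))
"
```

```text
1.75 [0.52766827 0.11113655 0.2999699 ] [-0.63029099  0.28723437  0.4206003   1.77346176 -0.13046056  1.10895661
 -0.096305  ]
```

View pics/w1.png

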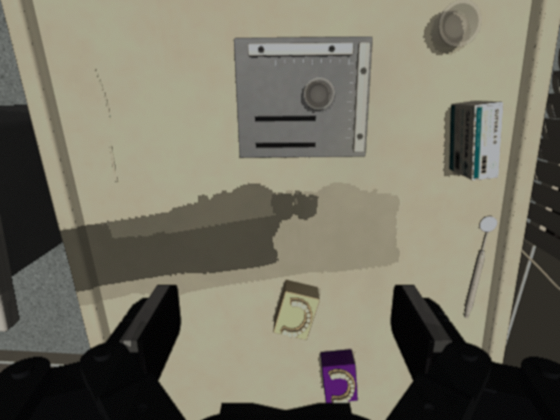

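View pics/t3.png

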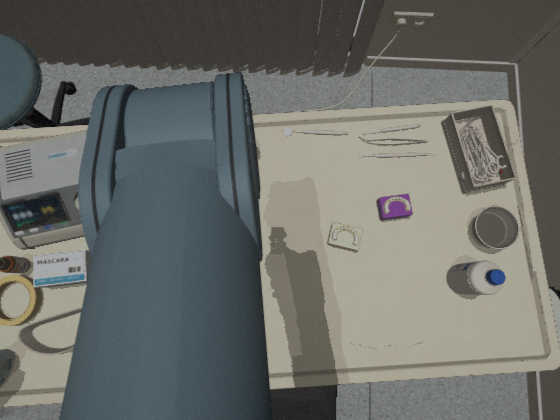

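```bash
cat > meas.py <<'E'
from h import *
def plate(fn,box):
    c=load(fn); im=cv2.cvtColor(np.asarray(c['image']),cv2.COLOR_RGB2HSV); x0,y0,x1,y1=box
    m=np.zeros(im.shape[:2],np.uint8)
    rgb=np.asarray(c['image']).astype(int); 
    m[y0:y1,x0:x1]=((rgb.max(2)-rgb.min(2))[y0:y1,x0:x1]<14)*255
    m=cv2.morphologyEx(m,cv2.MORPH_CLOSE,np.ones((7,7),np.uint8)); m=cv2.morphologyEx(m,cv2.MORPH_OPEN,np.ones((9,9),np.uint8))
    k=max(cv2.findContours(m,cv2.RETR_EXTERNAL,cv2.CHAIN_APPROX_NONE)[0],key=cv2.contourArea)
    P=onz(c,k.reshape(-1,2).astype(float),.008)[:,:2]*1000
    r=cv2.minAreaRect(P.astype(np.float32)); print(fn,'plate rect mm',r, cv2.boxPoints(r).round(1).tolist())
    return c,m
if __name__=='__main__':
    c,m=plate('w1',(215,20,390,175)); cv2.imwrite('pics/m1.png',m)
    plate('top0',(175,190,265,285))
    rgb=np.asarray(c['image']).astype(int); b=((rgb.min(2)>150)&((rgb.max(2)-rgb.min(2))<25)).astype(np.uint8); 
    b[:20]=0;b[175:]=0;b[:,:230]=0;b[:,378:]=0
    for k in cv2.findContours(b,cv2.RETR_EXTERNAL,cv2.CHAIN_APPROX_NONE)[0]:
        if cv2.contourArea(k)>150:
            P=onz(c,k.reshape(-1,2).astype(float),.016)[:,:2]*1000; r=cv2.minAreaRect(P.astype(np.float32)); print('bar',r,cv2.boxPoints(r).round(1).tolist())
E
python3 meas.py; python3 -c "
from h import *
im=cv2.imread('pics/w1.png'); cv2.imwrite('pics/w1b.png',cv2.resize(im[260:420,240:380],None,fx=4,fy=3.7,interpolation=2))"
```

```text
w1 plate rect mm ((542.0242309570312, 181.5201416015625), (148.27291870117188, 128.6371612548828), 4.430563926696777) [[463.1000061035156, 239.89999389648438], [473.1000061035156, 111.69999694824219], [620.9000244140625, 123.0999984741211], [611.0, 251.39999389648438]]
top0 plate rect mm ((542.29296875, 175.91014099121094), (152.23329162597656, 143.34080505371094), 3.7658166885375977) [[461.6000061035156, 242.39999389648438], [471.0, 99.4000015258789], [623.0, 109.4000015258789], [613.5, 252.39999389648438]]
bar ((607.1605224609375, 181.7472381591797), (7.7497687339782715, 59.53758239746094), 4.4961419105529785) [[601.0, 211.10000610351562], [605.5999755859375, 151.8000030517578], [613.4000244140625, 152.39999389648438], [608.7000122070312, 211.6999969482422]]
bar ((531.41064453125, 232.87808227539062), (72.9010238647461, 8.750850677490234), 3.7759816646575928) [[494.79998779296875, 234.8000030517578], [495.29998779296875, 226.10000610351562], [568.0999755859375, 230.89999389648438], [567.5, 239.60000610351562]]
```

View pics/w1a.png

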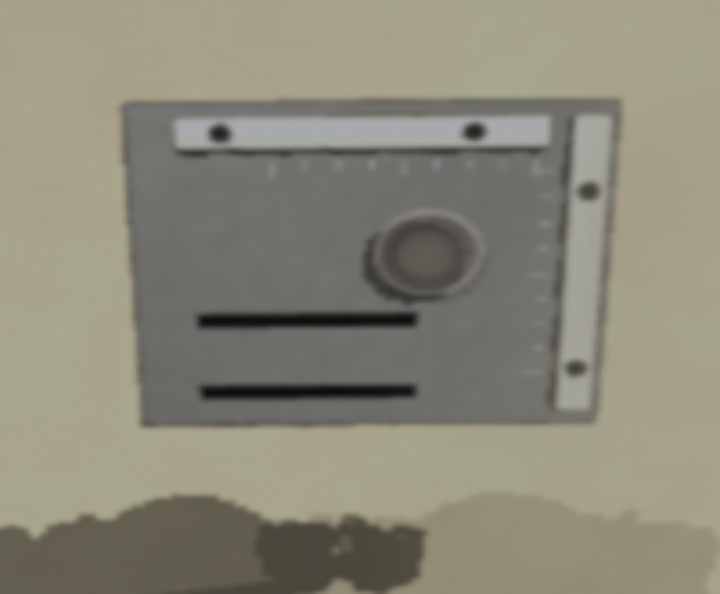

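View pics/w1b.png

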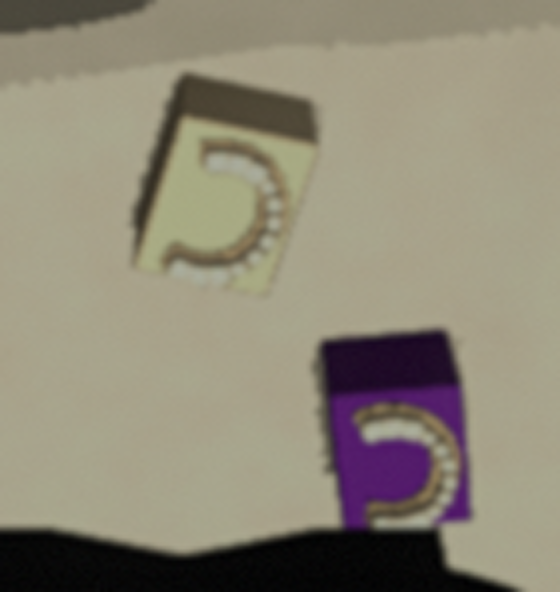

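```bash
python3 - <<'E'
from h import *
w=load('w1');t=load('top0');s=load('side0')
pw=[200+428/3.6,253/2.7];pt=[175+162/4,140+348/4];ps=[150+509/4,240+155/4]
print('dish rim',tri(w,pw,t,pt),tri(w,pw,s,ps),tri(t,pt,s,ps)); print(onz(w,[pw],.034),onz(t,[pt],.034),onz(s,[ps],.034))
p=onz(w,[[200+375/3.6,pw[1]],[200+485/3.6,pw[1]]],.034);print('dia',np.linalg.norm(p[0]-p[1]))
p=onz(w,[[pw[0],209/2.7],[pw[0],300/2.7]],.034);print('dia',np.linalg.norm(p[0]-p[1]))
# model top corners
T=lambda l:[[310+x/6,180+y/6] for x,y in l]; W=lambda l:[[240+x/4,260+y/3.7] for x,y in l]; S=lambda l:[[290+x/6,130+y/6] for x,y in l]
# order: front-left(+x,+y), front-right, back-right, back-left
tp=T([(135,252),(318,294),(291,420),(106,380)]); wp=W([(317,146),(268,297),(135,266),(182,116)]);sp=S([(243,278),(352,322),(266,412),(150,367)])
for a,b,d in zip(tp,wp,sp): print(np.round(tri(w,b,t,a)[0],4),np.round(tri(w,b,s,d)[0],4),np.round(onz(w,[b],.034)[0],4),np.round(onz(t,[a],.034)[0],4),np.round(onz(s,[d],.034)[0],4))
for q in(wp,tp,sp):
    P=onz(w if q is wp else t if q is tp else s,q,.034)[:,:2]*1000; print(cv2.minAreaRect(P.astype(np.float32)))
    f=(P[0]+P[1]-P[2]-P[3]);l=P[0]+P[3]-P[1]-P[2]; print('center',P.mean(0),'yaw',np.degrees(np.arctan2(f[1],f[0])),np.degrees(np.arctan2(-l[0],l[1])),'size',np.linalg.norm(f)/2,np.linalg.norm(l)/2)
E
```

```text
dish rim (array([0.56014004, 0.18877661, 0.02039866]), np.float64(0.0021955992892065657)) (array([0.55820127, 0.1891208 , 0.03157384]), np.float64(0.00016204874895417933)) (array([0.55965495, 0.18696772, 0.02891047]), np.float64(0.0008110559581709651))
[[0.55791599 0.18909763 0.034     ]] [[0.55936758 0.1862207  0.034     ]] [[0.5574054  0.19115024 0.034     ]]
dia 0.03216903535529376
dia 0.03379007755907866
[ 0.5818 -0.0571  0.0345] [ 0.5587 -0.0238  0.0972] [ 0.5818 -0.0574  0.034 ] [ 0.5818 -0.0571  0.034 ] [ 0.5689 -0.1166  0.034 ]
[ 0.5712 -0.1214  0.0317] [ 0.5586 -0.1625 -0.013 ] [ 0.5716 -0.1197  0.034 ] [ 0.5702 -0.1209  0.034 ] [ 0.5262 -0.1065  0.034 ]
[ 0.5269 -0.1129  0.0294] [ 0.5434 -0.1385 -0.0249] [ 0.5271 -0.1096  0.034 ] [ 0.5262 -0.112   0.034 ] [ 0.5378 -0.0464  0.034 ]
[ 0.5376 -0.0484  0.0342] [ 0.5514 -0.0144  0.0754] [ 0.5385 -0.0486  0.034 ] [ 0.5368 -0.0482  0.034 ] [ 0.5812 -0.0544  0.034 ]
((555.009033203125, -84.16824340820312), (63.79141616821289, 45.560977935791016), 79.45454406738281)
center [554.73789505 -83.83656924] yaw -12.10514088521869 -9.946149752329415 size 44.923149600316 62.572101528715
((553.501953125, -84.5579833984375), (65.44952392578125, 45.92354202270508), 79.66960906982422)
center [553.75162131 -84.5722779 ] yaw -11.241783345672236 -9.890957435880141 size 45.43283435260515 64.72878177055205
((553.4256591796875, -81.17994689941406), (63.43175506591797, 44.14731979370117), 78.7893295288086)
center [553.54539364 -80.95880305] yaw -101.07384825163125 -101.8362553807587 size 62.33027981001417 44.001053703587296
```

```bash
python3 -c "
from h import *
go([.558,.189,.10],4.4); print(manip.get_obs()['ee_pos'])"
```

```text
yaw0 4.03  shift [ 0.1197 -0.2514  0.6666] turn -0.0021 (0.4 deg)
[0.52766827 0.11113655 0.2999699 ]
```

>>> arm_command:
  series:
    - [[0.06, -0.13, 0.1, 0, 0.35], [0.12, -0.25, 0.2, 0, 0.35], [0.12, -0.25, 0.34, 0, 0.35], [0.12, -0.25, 0.48, 0, 0.35], [0.12, -0.25, 0.6, 0, 0.35], [0.12, -0.25, 0.67, 0, 0.35], [0.12, -0.25, 0.67, 0, 0.35]]
  force: 20

```text
time: 2.45
ee_pos: [0.5558, 0.188, 0.0962]
tcp_rot: [0.001, 0.999, 0.035, -0.003]
force: [-0.1, -0.1, 1.2]
opening: 0.0551
```

```bash
python3 -c "
from h import *
o=manip.get_obs(); print(o['ee_pos'],o['opening']); go([.558,.189,.013],4.4)
c=snap('wrist','w2'); snap('side','s3')"
```

```text
[0.55578542 0.18796324 0.096161  ] 0.055104851364031815
yaw0 4.06  shift [ 0.0094 -0.0032  0.2771] turn -0.0019 (0.3 deg)
```

View pics/w2.png

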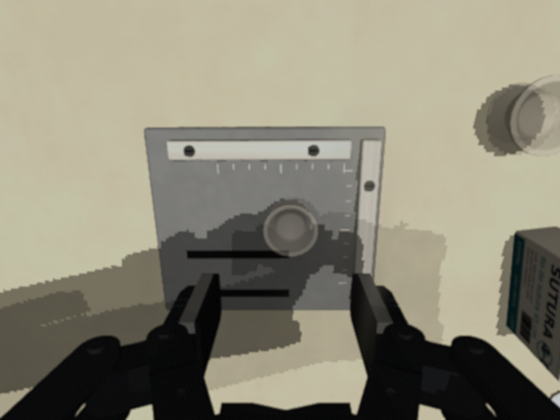

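View pics/s3.png

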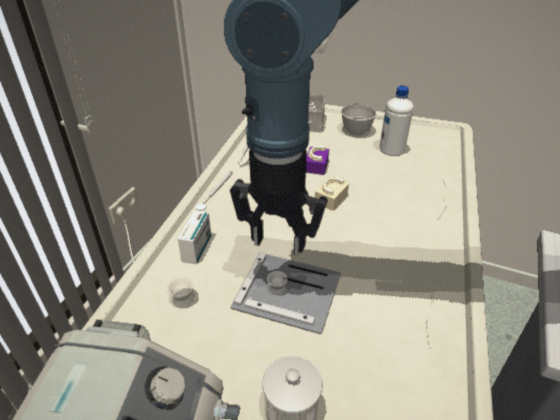

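```bash
python3 - <<'E'
from h import *
from meas import plate
w=load('w2'); p=onz(w,[[290.5,229],[263.5,229],[318,229],[290.5,202],[290.5,257]],.034); print(p)
w1=load('w1'); print(tri(w,[290.5,229],w1,[200+428/3.6,253/2.7]))
# plate corners by eye (top edge of upper face)
q=onz(w,[[147,129],[384,127]],.008); print(q, np.degrees(np.arctan2(*(q[1]-q[0])[1::-1])), np.linalg.norm(q[1]-q[0]))
go([p[0][0],p[0][1],.013],4.4)
E
```

```text
[[0.55786788 0.19103004 0.034     ]
 [0.5419079  0.18985635 0.034     ]
 [0.57410523 0.19222412 0.034     ]
 [0.55661405 0.2076704  0.034     ]
 [0.55923574 0.17287626 0.034     ]]
(array([0.55819262, 0.18911307, 0.02901338]), np.float64(0.0003036732252239624))
[[0.46609945 0.24009128 0.008     ]
 [0.61060862 0.25162253 0.008     ]] 4.562302987666624 0.14496851196188026
yaw0 4.00  shift [-0.0026 -0.0101  0.2891] turn -0.0022 (0.4 deg)
```

>>> arm_command:
  series:
    - [[0, -0.005, 0.1, 0, 0.35], [0, -0.005, 0.2, 0, 0.35], [0, -0.005, 0.285, 0, 0.35], [0, -0.005, 0.285, 0, 0.35], [0, -0.005, 0.285, 0, 0.8], [0, -0.005, 0.285, 0, 0.8], [0, -0.005, 0.285, 0, 0.8], [0, -0.005, 0.285, 0, 0.8]]
  force: 20

```text
time: 3.35
ee_pos: [0.5608, 0.189, 0.0161]
tcp_rot: [-0.001, 0.999, 0.034, 0.002]
force: [-1.4, -0.3, 8.4]
opening: 0.0308
```

>>> arm_command:
  series:
    - [[0, 0, 0, 0, 0.8], [0, 0, 0, 0, 0.8]]

```text
time: 3.55
ee_pos: [0.5608, 0.189, 0.0161]
tcp_rot: [-0.001, 0.999, 0.034, 0.002]
force: [-2.0, 0.1, 6.8]
opening: 0.0308
```

```bash
python3 -c "
from h import *
o=manip.get_obs(); print(o['ee_pos'],o['opening'],o['force'])
c=snap('wrist','w3'); go([.42,.19,.1],4.4)"
```

```text
[0.56078257 0.18898589 0.01611374] 0.03076269615932079 [-2.03377122  0.0603325   6.78768568]
yaw0 3.90  shift [-0.4669 -0.0357 -0.2813] turn -0.0028 (0.5 deg)
```

View pics/w3.png

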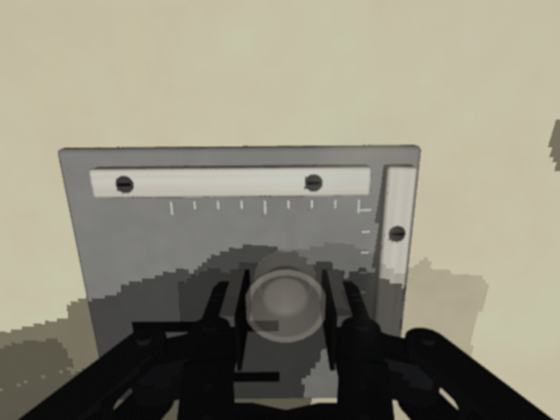

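>>> arm_command:
  series:
    - [[0, 0, -0.05, 0, 0.8], [0, 0, -0.15, 0, 0.8], [0, 0, -0.28, 0, 0.8], [0, 0, -0.28, 0, 0.8]]

```text
time: 4.0
ee_pos: [0.5631, 0.1891, 0.1041]
tcp_rot: [-0.002, 0.999, 0.034, 0.005]
force: [0.9, -0.7, -0.1]
opening: 0.0308
```

```bash
python3 -c "
from h import *
o=manip.get_obs(); print(o['ee_pos'],o['opening'],o['force'])
c=snap('wrist','w4'); c=snap('side','s4');go([.42,.05,.1],4.4)
im=cv2.imread('pics/s4.png'); cv2.imwrite('pics/s4a.png',cv2.resize(im[170:320,210:360],None,fx=4,fy=4,interpolation=2))"
```

```text
[0.56313069 0.18909279 0.10411873] 0.03079196951311281 [ 0.89471189 -0.70218541 -0.08787186]
yaw0 3.89  shift [-0.497   0.429  -0.0027] turn -0.0028 (0.5 deg)
```

View pics/s4a.png

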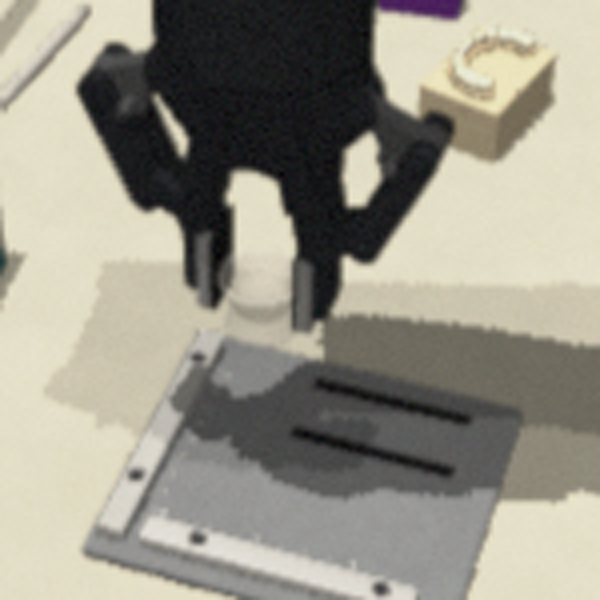

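View pics/w4.png

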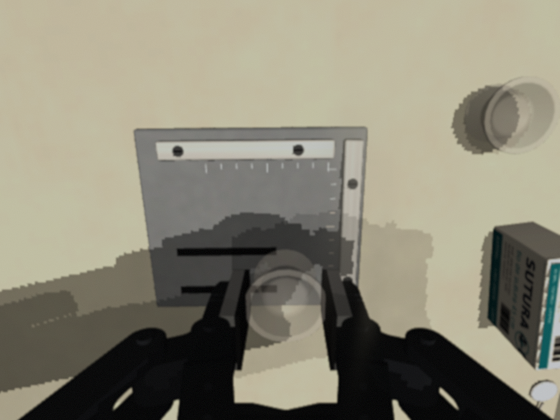

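>>> arm_command:
  series:
    - [[-0.1, 0.08, 0, 0, 0.8], [-0.2, 0.17, 0, 0, 0.8], [-0.3, 0.25, 0, 0, 0.8], [-0.4, 0.34, 0, 0, 0.8], [-0.47, 0.4, 0, 0, 0.8], [-0.5, 0.43, 0, 0, 0.8], [-0.5, 0.43, 0, 0, 0.8], [-0.5, 0.43, 0, 0, 0.8]]

```text
time: 4.9
ee_pos: [0.4195, 0.0502, 0.0979]
tcp_rot: [-0.0, 0.999, 0.034, 0.001]
force: [-0.0, -0.0, -0.2]
opening: 0.0308
```

```bash
python3 -c "
from h import *
o=manip.get_obs(); print(o['ee_pos'],o['tcp_rot'],o['opening'],o['force'])
go([.42,.05,.01],4.4)"
```

```text
[0.4194928  0.05019084 0.09788107] [-2.09447831e-04  9.99412277e-01  3.42728733e-02  6.53429761e-04] 0.030807539521865095 [-0.01106594 -0.03687415 -0.22855296]
yaw0 3.93  shift [0.0013 0.0009 0.2929] turn -0.0026 (0.5 deg)
```

>>> arm_command:
  series:
    - [[0, 0, 0.12, 0, 0.8], [0, 0, 0.22, 0, 0.8], [0, 0, 0.27, 0, 0.8], [0, 0, 0.28, 0, 0.8], [0, 0, 0.285, 0, 0.8], [0, 0, 0.29, 0, 0.8], [0, 0, 0.29, 0, 0.8]]

```text
time: 5.6
ee_pos: [0.419, 0.0496, 0.0114]
tcp_rot: [-0.0, 0.999, 0.034, 0.001]
force: [0.3, -0.1, -0.8]
opening: 0.0306
```

>>> arm_command:
  series:
    - [[0, 0, 0.004, 0, 0.8], [0, 0, 0.008, 0, 0.8], [0, 0, 0.012, 0, 0.8], [0, 0, 0.012, 0, 0.8]]

```text
time: 6.0
ee_pos: [0.4183, 0.0495, 0.0078]
tcp_rot: [-0.0, 0.999, 0.034, 0.0]
force: [-3.3, 1.0, 11.0]
opening: 0.0305
```

```bash
python3 -c "
from h import *
o=manip.get_obs(); print(o['ee_pos'],o['force'])
c=snap('side','s5')
im=cv2.imread('pics/s5.png'); cv2.imwrite('pics/s5a.png',cv2.resize(im[170:370,280:480],None,fx=3,fy=3,interpolation=2))"
```

```text
[0.4182547  0.04949421 0.00777731] [-3.25558384  0.95724936 11.01960272]
```

View pics/s5a.png

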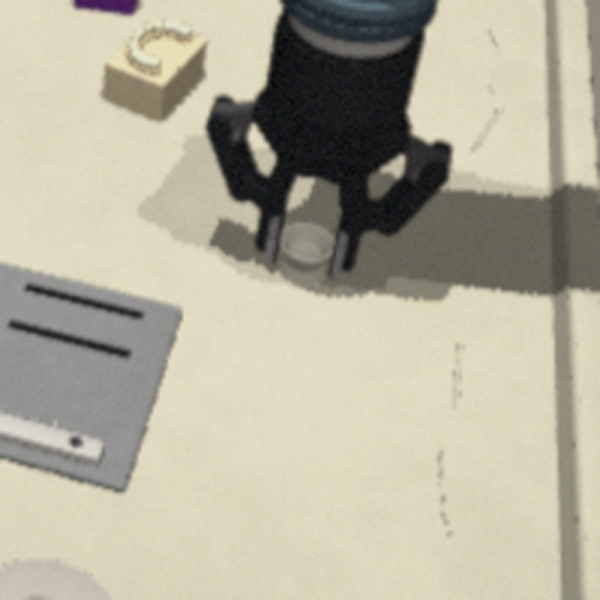

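>>> arm_command:
  series:
    - [[0, 0, -0.004, 0, 0.8], [0, 0, -0.004, 0, 0.6], [0, 0, -0.004, 0, 0.5], [0, 0, -0.004, 0, 0.4], [0, 0, -0.004, 0, 0.4], [0, 0, -0.1, 0, 0.4], [0, 0, -0.25, 0, 0.4], [0, 0, -0.4, 0, 0.4]]

```text
time: 6.85
ee_pos: [0.4174, 0.0489, 0.1281]
tcp_rot: [0.0, 0.999, 0.034, -0.001]
force: [2.1, 0.9, 0.4]
opening: 0.0513
```

```bash
python3 -c "
from h import *
o=manip.get_obs(); print(o['ee_pos'],o['force'],o['opening'])
c=snap('side','s6');c=snap('wrist','w6')
im=cv2.imread('pics/s6.png'); cv2.imwrite('pics/s6a.png',cv2.resize(im[170:370,280:480],None,fx=3,fy=3,interpolation=2))
go([.554,-.084,.15],-10.5)"
```

```text
[0.41735333 0.04892299 0.12813913] [2.11573812 0.92368382 0.41806875] 0.05131148602854628
yaw0 3.87  shift [ 0.4109  0.4747 -0.0589] turn 0.0798 (-14.4 deg)
```

View pics/s6a.png

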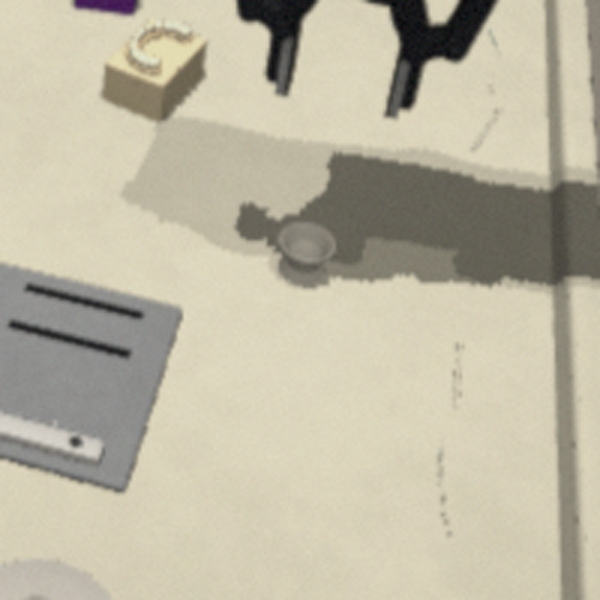

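View pics/w6.png

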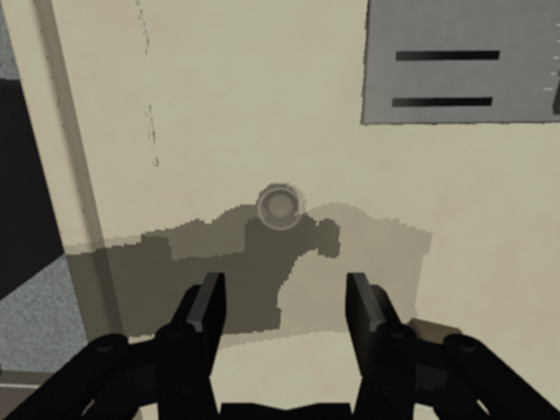

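```bash
python3 -c "
from h import *
go([.556,-.11,.18],-10.5)"
```

```text
yaw0 3.87  shift [ 0.4126  0.5614 -0.1591] turn 0.0798 (-14.4 deg)
```

>>> arm_command:
  series:
    - [[0.08, 0.1, -0.1, 0.04, 0], [0.16, 0.2, -0.16, 0.08, 0], [0.24, 0.32, -0.16, 0.08, 0], [0.32, 0.44, -0.16, 0.08, 0], [0.41, 0.56, -0.16, 0.08, 0], [0.41, 0.56, -0.16, 0.08, 0], [0.41, 0.56, -0.16, 0.08, 0], [0.41, 0.56, -0.16, 0.08, 0]]

```text
time: 7.75
ee_pos: [0.5513, -0.1089, 0.1745]
tcp_rot: [-0.0, 0.996, -0.091, -0.001]
force: [-0.2, -0.2, -0.5]
opening: 0.0856
```

```bash
python3 -c "
from h import *
o=manip.get_obs(); print(o['ee_pos'],o['force'],o['opening'])
c=snap('wrist','w7')
im=cv2.imread('pics/w7.png'); cv2.imwrite('pics/w7a.png',cv2.resize(im[160:360,190:390],None,fx=3,fy=3,interpolation=2))
"
```

```text
[ 0.55134151 -0.108857    0.17446705] [-0.23881031 -0.17550818 -0.47247182] 0.0856295680324063
```

View pics/w7.png

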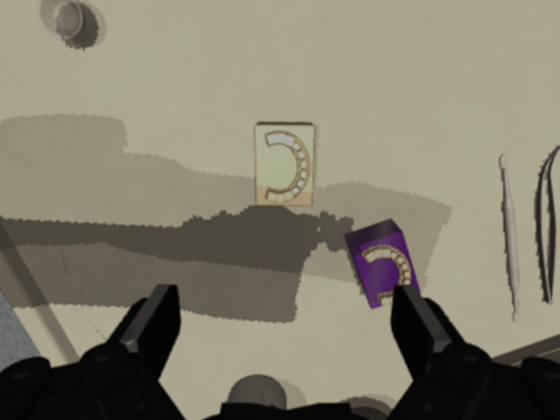

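View pics/w7a.png

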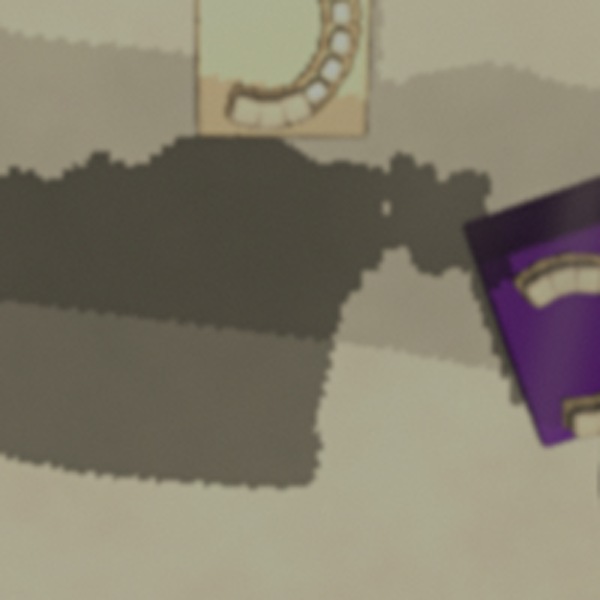

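```bash
python3 - <<'E'
from h import *
w=load('w7');t=load('top0'); im=cv2.imread('pics/w7.png')
cv2.imwrite('pics/w7b.png',cv2.resize(im[110:215,240:330],None,fx=6,fy=5.5,interpolation=2))
q=[[313.5,125.5],[313,205],[256.5,205],[255.5,125.5]]
T=[[310+x/6,180+y/6] for x,y in [(135,252),(318,294),(291,420),(106,380)]]
for a,b in zip(q,T): print(np.round(tri(w,a,t,b)[0],4))
P=onz(w,q,.034)[:,:2]*1000; f=(P[0]+P[1]-P[2]-P[3]);l=P[0]+P[3]-P[1]-P[2]; print('center',P.mean(0),'yaw',np.degrees(np.arctan2(f[1],f[0])),np.degrees(np.arctan2(-l[0],l[1])),'size',np.linalg.norm(f)/2,np.linalg.norm(l)/2)
c=P.mean(0)/1000
go([c[0],c[1],.10],-10.5);go([c[0],c[1],.014],-10.5)
E
```

```text
[ 0.5819 -0.0573  0.0337]
[ 0.572  -0.1232  0.0208]
[ 0.5265 -0.1126  0.0287]
[ 0.538  -0.05    0.0218]
center [554.90661262 -84.14880327] yaw -10.438482200403154 -10.319659200441594 size 44.367284131948644 62.2297513340047
yaw0 -10.42  shift [-0.0029 -0.082   0.2489] turn 0.0004 (-0.1 deg)
yaw0 -10.42  shift [-0.0024 -0.0818  0.5356] turn 0.0004 (-0.1 deg)
```

View pics/w7b.png

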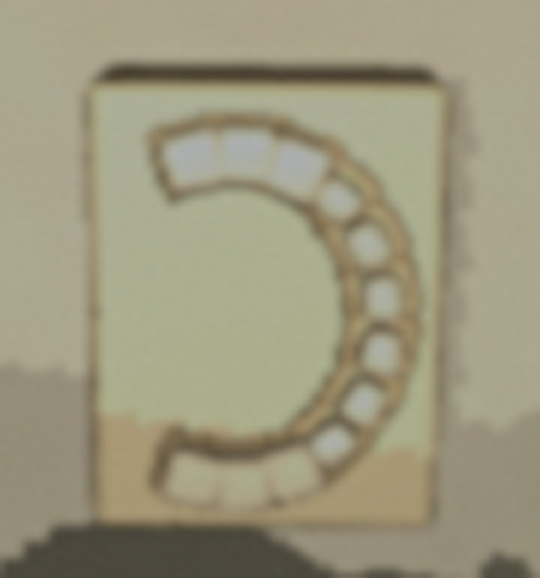

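>>> arm_command:
  series:
    - [[0, -0.08, 0.1, 0, 0], [0, -0.082, 0.25, 0, 0], [0, -0.082, 0.38, 0, 0], [0, -0.082, 0.48, 0, 0], [0, -0.082, 0.535, 0, 0], [0, -0.082, 0.535, 0, 0], [0, -0.082, 0.535, 0, 0.6]]
  force: 60

```text
time: 8.5
ee_pos: [0.5574, -0.0856, 0.0157]
tcp_rot: [-0.0, 0.996, -0.091, 0.001]
force: [0.3, -0.9, 1.4]
opening: 0.0731
```

>>> arm_command:
  series:
    - [[0, 0, 0, 0, 0.8], [0, 0, 0, 0, 0.8], [0, 0, 0, 0, 0.8], [0, 0, 0, 0, 0.8]]

```text
time: 8.9
ee_pos: [0.5578, -0.0859, 0.0165]
tcp_rot: [-0.0, 0.996, -0.092, 0.001]
force: [-1.2, 0.5, 7.2]
opening: 0.0445
```

```bash
python3 -c "
from h import *
o=manip.get_obs(); print(o['ee_pos'],o['tcp_rot'],o['force'],o['opening'])"
```

```text
[ 0.55784168 -0.08586302  0.01647563] [-2.54966688e-04  9.95795044e-01 -9.16016203e-02  1.14345907e-03] [-1.16529672  0.53128548  7.22702415] 0.04451528933126783
```

>>> arm_command:
  series:
    - [[0, 0, -0.03, 0, 0.8], [0, 0, -0.12, 0, 0.8], [0, 0, -0.25, 0, 0.8], [0, 0, -0.25, 0, 0.8]]

```text
time: 9.3
ee_pos: [0.5604, -0.0867, 0.0949]
tcp_rot: [-0.0, 0.996, -0.092, 0.004]
force: [0.4, 0.6, -0.9]
opening: 0.0444
```

```bash
python3 -c "
from h import *
o=manip.get_obs(); print(o['ee_pos'],o['tcp_rot'],o['force'],o['opening'])
go([.560,.183,.085],4.45); snap('wrist','w8');snap('side','s8')
im=cv2.imread('pics/s8.png'); cv2.imwrite('pics/s8a.png',cv2.resize(im[100:250,250:450],None,fx=3,fy=3,interpolation=2))"
```

```text
[ 0.56038316 -0.08673532  0.09490646] [-2.43580761e-05  9.95761826e-01 -9.18607746e-02  4.47020252e-03] [ 0.42289992  0.5933951  -0.92479787] 0.04439487209020809
yaw0 -10.54  shift [-0.166  -0.8837  0.0323] turn -0.0833 (15.0 deg)
```

View pics/w8.png

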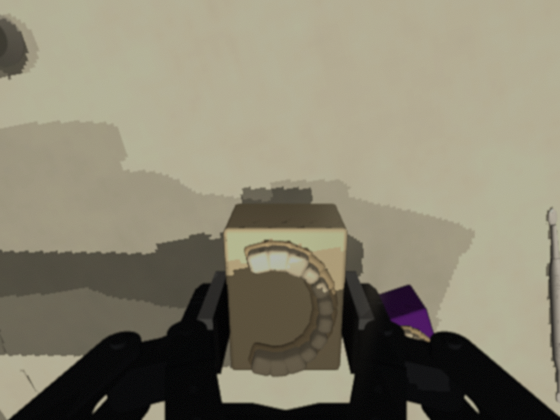

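View pics/s8a.png

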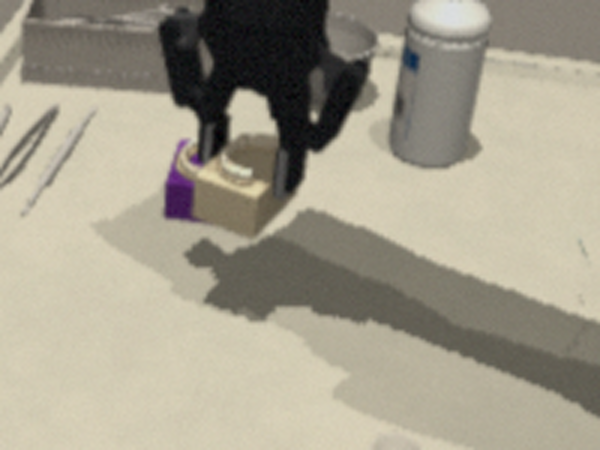

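>>> arm_command:
  series:
    - [[-0.02, -0.12, 0, -0.03, 0.8], [-0.05, -0.26, 0, -0.06, 0.8], [-0.08, -0.42, 0, -0.083, 0.8], [-0.11, -0.58, 0, -0.083, 0.8], [-0.14, -0.74, 0, -0.083, 0.8], [-0.166, -0.86, 0, -0.083, 0.8], [-0.166, -0.884, 0.0, -0.083, 0.8], [-0.166, -0.884, 0.03, -0.083, 0.8]]

```text
time: 10.2
ee_pos: [0.5561, 0.1861, 0.0803]
tcp_rot: [-0.0, 0.999, 0.04, 0.0]
force: [-0.0, 0.4, -1.5]
opening: 0.0447
```

>>> arm_command:
  series:
    - [[0, 0, 0, 0, 0.8], [0, 0, 0, 0, 0.8], [0, 0, 0, 0, 0.8]]

```text
time: 10.5
ee_pos: [0.5563, 0.182, 0.0806]
tcp_rot: [0.0, 0.999, 0.037, -0.0]
force: [0.4, -0.6, -1.5]
opening: 0.0449
```

```bash
python3 -c "
from h import *
o=manip.get_obs(); print(o['time'],o['ee_pos'],o['tcp_rot'],o['force'],o['opening'])
go([.560,.183,.0265],4.45); snap('wrist','w9');snap('side','s9')
im=cv2.imread('pics/s9.png'); cv2.imwrite('pics/s9a.png',cv2.resize(im[200:350,200:400],None,fx=4,fy=4,interpolation=2))"
```

```text
10.5 [0.55633036 0.1820339  0.08055856] [ 4.37715838e-04  9.99303155e-01  3.73226265e-02 -1.86418282e-04] [ 0.43864413 -0.60315108 -1.49725749] 0.04485042854552939
yaw0 4.28  shift [ 0.0125 -0.0025  0.1802] turn -0.0010 (0.2 deg)
```

View pics/w9.png

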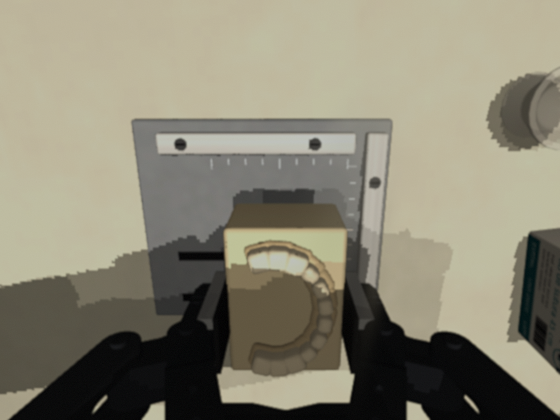

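View pics/s9a.png

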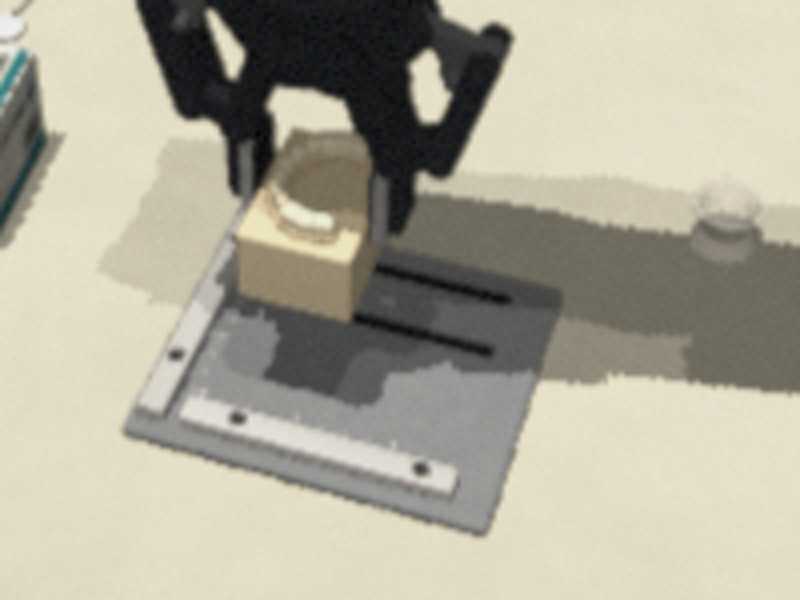

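```bash
python3 - <<'E'
from h import *
im=cv2.imread('pics/w9.png'); cv2.imwrite('pics/w9a.png',cv2.resize(im[105:265,215:400],None,fx=4,fy=3.7,interpolation=2))
cv2.imwrite('pics/w9b.png',cv2.resize(im[105:205,125:400],None,fx=2.9,fy=5,interpolation=2))
E
```

```text
(no output)
```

View pics/w9a.png

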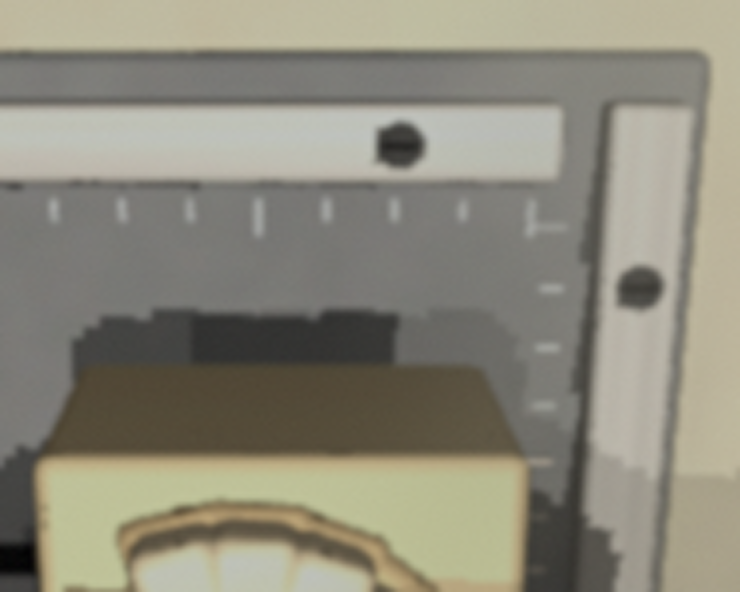

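View pics/w9b.png

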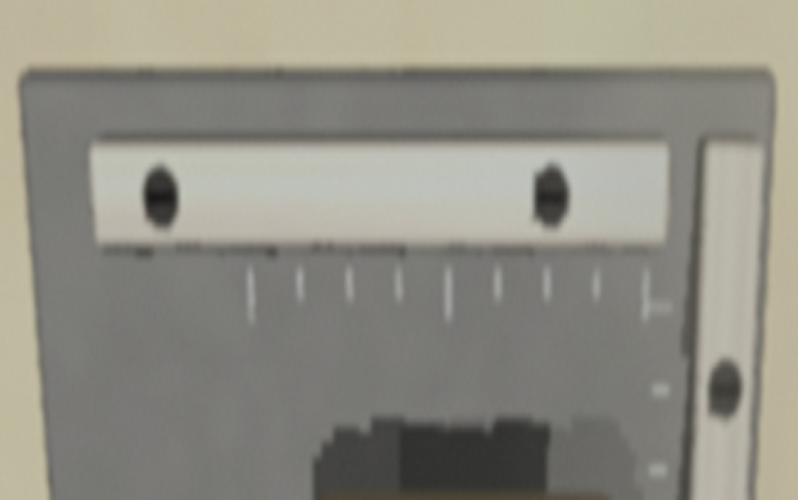

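```bash
python3 - <<'E'
from h import *
w=load('w9')
p=onz(w,[[125+100/2.9,105+244/5],[125+665/2.9,105+244/5],[367.5,134.7],[360.8,226.6]],.016)
e=onz(w,[[125+22/2.9,105+70/5],[125+773/2.9,105+70/5]],.008)
m=onz(w,[[215+82/4,105+368/3.7],[215+487/4,105+368/3.7]],.064)  # model side lower edge
mt=onz(w,[[215+40/4,105+457/3.7],[215+525/4,105+457/3.7]],.0985)
yaw=np.radians(4.4);X=np.array([np.cos(yaw),np.sin(yaw)]);Y=np.array([-X[1],X[0]])
L=lambda q:np.c_[q[:,:2]@X,q[:,:2]@Y]*1000
print('bars in rotated frame',L(p));print('plate edge',L(e)); print('model bottom',L(m),'top',L(mt)); o=manip.get_obs(); print('tcp',L(np.array([o['ee_pos']])))
ang=lambda a,b:np.degrees(np.arctan2((b-a)[1],(b-a)[0]))
print(ang(p[0],p[1]),ang(p[3],p[2])-90,ang(e[0],e[1]))
print('center expect',L(np.array([[.542,.1815,0]])))
E
```

```text
bars in rotated frame [[497.82536688 186.05252457]
 [607.08974759 185.81383016]
 [613.76233649 196.3332694 ]
 [613.45500206 142.26184239]]
plate edge [[482.03987868 204.47300292]
 [628.50667164 204.14058158]]
model bottom [[545.98785879 170.94257426]
 [591.56135046 170.84909218]] top [[546.72762506 172.44981351]
 [590.3790148  172.36322725]]
tcp [[568.86975124 139.65885249]]
4.2748342292418915 4.074342308814721 4.269961602218665
center expect [[554.32709531 139.38336128]]
```

>>> arm_command:
  series:
    - [[0, 0, 0.08, 0, 0.8], [0, 0, 0.14, 0, 0.8], [0, 0, 0.17, 0, 0.8], [0, 0, 0.18, 0, 0.8], [0, 0, 0.186, 0, 0.8], [0, 0, 0.186, 0, 0.8], [0, 0, 0.186, 0, 0.8]]

```text
time: 11.3
ee_pos: [0.5568, 0.1842, 0.0256]
tcp_rot: [-0.0, 0.999, 0.039, 0.001]
force: [0.4, -0.6, -1.0]
opening: 0.0445
```

```bash
python3 -c "
from h import *
o=manip.get_obs(); print(o['time'],o['ee_pos'],o['tcp_rot'],o['force'],o['wrist_torque'],o['opening'])"
```

```text
11.3 [0.55678346 0.18421569 0.02563441] [-2.30788791e-04  9.99252399e-01  3.86550672e-02  6.12256388e-04] [ 0.40779624 -0.61248393 -1.00558036] [0.03147319 0.04264868 0.01446528] 0.04450318181586091
```

>>> arm_command:
  series:
    - [[0.03, -0.015, 0, 0, 0.8], [0.06, -0.03, 0, 0, 0.8], [0.06, -0.03, 0.006, 0, 0.8], [0.06, -0.03, 0.009, 0, 0.8], [0.06, -0.03, 0.009, 0, 0.8]]

```text
time: 11.8
ee_pos: [0.5764, 0.1965, 0.0245]
tcp_rot: [-0.001, 0.999, 0.039, 0.003]
force: [0.1, 1.9, 11.5]
opening: 0.0444
```

```bash
python3 -c "
from h import *
o=manip.get_obs(); print(o['time'],o['ee_pos'],o['tcp_rot'],o['force'],o['wrist_torque'],o['opening']);snap('side','s10');snap('wrist','w10')
im=cv2.imread('pics/s10.png'); cv2.imwrite('pics/s10a.png',cv2.resize(im[200:350,200:400],None,fx=4,fy=4,interpolation=2))
im=cv2.imread('pics/w10.png'); cv2.imwrite('pics/w10a.png',cv2.resize(im[200:380,200:460],None,fx=3,fy=3,interpolation=2))"
```

```text
11.8 [0.5764001  0.19645756 0.02450594] [-0.00146758  0.99923305  0.03904162  0.00262867] [ 0.10937511  1.88589877 11.53793158] [0.42014181 0.19954517 0.05991972] 0.04443120271803732
```

View pics/s10a.png

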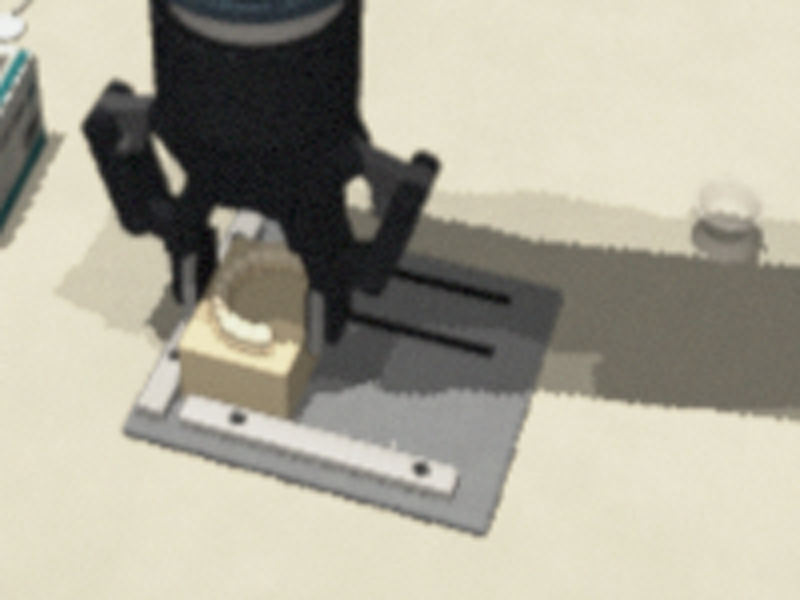

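View pics/w10a.png

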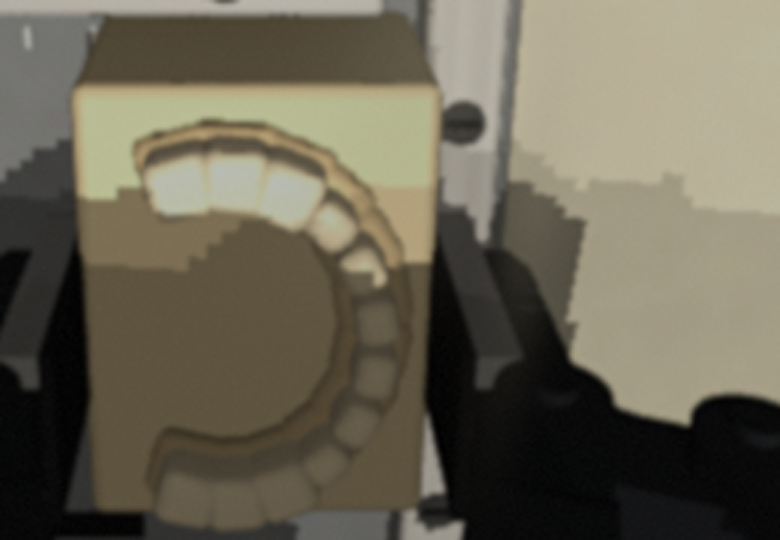

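>>> arm_command:
  series:
    - [[0.005, 0, -0.002, 0, 0.8], [0.01, 0, -0.002, 0, 0.8], [0.015, 0, -0.002, 0, 0.8], [0.015, 0, -0.002, 0, 0.8], [0.015, 0, -0.002, 0, 0.8]]

```text
time: 12.4
ee_pos: [0.5766, 0.1965, 0.0245]
tcp_rot: [-0.001, 0.999, 0.039, -0.002]
force: [-10.4, 0.6, 20.0]
opening: 0.0447
```

```bash
cat > st.py <<'E'
from h import *
o=manip.get_obs(); a=np.radians(4.3);X=np.array([np.cos(a),np.sin(a),0]);Y=np.array([-X[1],X[0],0]);p=np.array(o['ee_pos'])*1000;f=np.array(o['force'])
Rt=R(o['tcp_rot']);print('t',o['time'],'tcp plate-axes',np.round([p@X,p@Y,p[2]],2),'F plate-axes',np.round([f@X,f@Y,f[2]],1),'tau',np.round(o['wrist_torque'],2),'yaw %.2f'%np.degrees(np.arctan2(Rt[1,0],Rt[0,0])),'tilt z-axis',np.round(np.degrees(Rt[:2,2]),2),'open %.4f'%o['opening'])
E
python3 st.py
```

```text
t 12.4 tcp plate-axes [589.69 152.68  24.5 ] F plate-axes [-10.4   1.3  20. ] tau [0.14 2.16 0.02] yaw 4.50 tilt z-axis [-0.19  0.13] open 0.0447
```

>>> arm_command:
  series:
    - [[0, -0.004, -0.004, 0, 0.8], [0, -0.008, -0.008, 0, 0.8], [0, -0.012, -0.008, 0, 0.8], [0, -0.015, -0.008, 0, 0.8], [0, -0.015, -0.008, 0, 0.8], [0, -0.015, -0.008, 0, 0.8]]

```text
time: 13.0
ee_pos: [0.5778, 0.1972, 0.025]
tcp_rot: [0.001, 0.999, 0.038, -0.0]
force: [-1.2, -5.8, 1.2]
opening: 0.0448
```

```bash
python3 st.py
```

```text
t 13.0 tcp plate-axes [590.96 153.33  25.03] F plate-axes [-1.6 -5.6  1.2] tau [-1.06  0.16  0.05] yaw 4.36 tilt z-axis [-0.01 -0.13] open 0.0448
```

>>> arm_command:
  series:
    - [[0.005, -0.005, 0, 0, 0.8], [0.01, -0.01, 0, 0, 0.8], [0.01, -0.01, 0, 0, 0.8], [0.01, -0.01, 0, 0, 0.8], [0.01, -0.01, 0, 0, 0.8]]

```text
time: 13.5
ee_pos: [0.5779, 0.1974, 0.0247]
tcp_rot: [0.003, 0.999, 0.037, -0.003]
force: [-8.9, -11.8, 10.6]
opening: 0.0443
```

```bash
python3 st.py
```

```text
t 13.5 tcp plate-axes [591.05 153.47  24.74] F plate-axes [ -9.8 -11.1  10.6] tau [-2.41  1.79  0.09] yaw 4.29 tilt z-axis [-0.36 -0.34] open 0.0443
```

>>> arm_command:
  series:
    - [[0.006, -0.005, 0, 0, 0.8], [0.009, -0.008, 0, 0, 0.8], [0.009, -0.008, 0, 0, 0.8], [0.009, -0.008, 0, 0, 0.8]]

```text
time: 13.9
ee_pos: [0.578, 0.1974, 0.0248]
tcp_rot: [0.004, 0.999, 0.037, -0.006]
force: [-16.8, -16.6, 20.3]
opening: 0.0447
```

```bash
python3 st.py; python3 -c "
from h import *
snap('side','s11');snap('wrist','w11');snap('top','t11')
im=cv2.imread('pics/s11.png'); cv2.imwrite('pics/s11a.png',cv2.resize(im[230:330,220:350],None,fx=6,fy=6,interpolation=2))
im=cv2.imread('pics/w11.png'); cv2.imwrite('pics/w11a.png',cv2.resize(im[180:390,160:440],None,fx=2.8,fy=2.8,interpolation=2))"
```

```text
t 13.9 tcp plate-axes [591.2  153.47  24.78] F plate-axes [-18.  -15.3  20.3] tau [-3.5   3.29  0.16] yaw 4.24 tilt z-axis [-0.66 -0.51] open 0.0447
```

View pics/s11a.png

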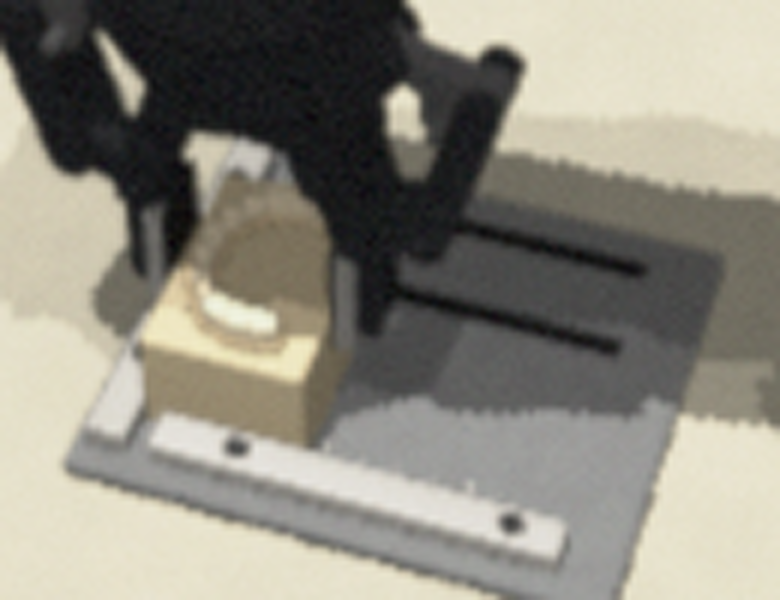

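View pics/w11a.png

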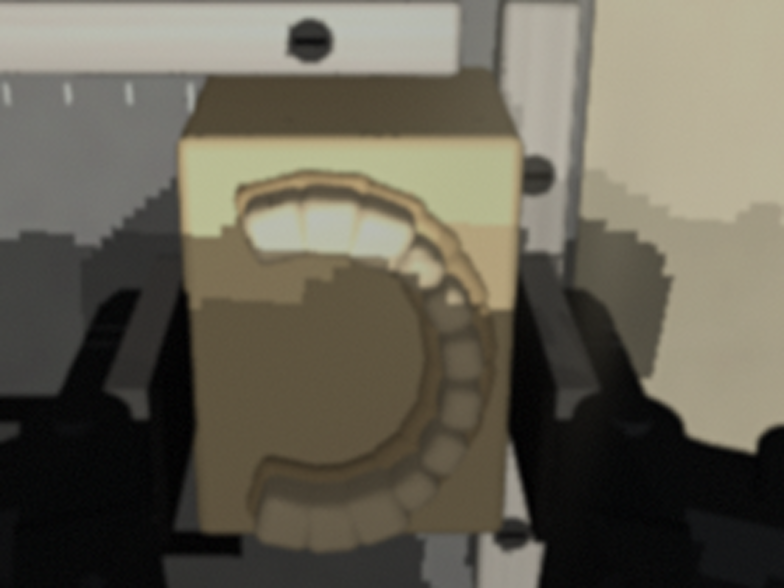

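>>> arm_command:
  series:
    - [[0, 0, -0.002, 0, 0.8], [0, 0, -0.0035, 0, 0.8], [0, 0, -0.0035, 0, 0.8], [0, 0, -0.0035, 0, 0.8], [0, 0, -0.0035, 0, 0.8]]

```text
time: 14.55
ee_pos: [0.5781, 0.1974, 0.0249]
tcp_rot: [0.004, 0.999, 0.037, -0.006]
force: [-12.9, -16.4, 10.1]
opening: 0.0447
```

```bash
python3 st.py
```

```text
t 14.55 tcp plate-axes [591.24 153.47  24.88] F plate-axes [-14.1 -15.4  10.1] tau [-3.34  2.65  0.22] yaw 4.24 tilt z-axis [-0.64 -0.53] open 0.0447
```

>>> arm_command:
  series:
    - [[0.002, 0, -0.0005, 0, 0.8], [0.002, 0, -0.0005, 0, 0.8], [0.002, 0, -0.0005, 0, 0.8], [0.002, 0, -0.0005, 0, 0.8], [0.002, 0, -0.0005, 0, 0.8], [0.002, 0, -0.0005, 0, 0.8], [0.002, 0, -0.0005, 0, 0.8], [0.002, 0, -0.0005, 0, 0.8]]

```text
time: 15.35
ee_pos: [0.578, 0.1974, 0.0249]
tcp_rot: [0.005, 0.999, 0.037, -0.006]
force: [-14.1, -15.1, 11.7]
opening: 0.0447
```

```bash
python3 st.py; python3 - <<'E'
from h import *
w=snap('wrist','w12'); s=snap('side','s12')
im=cv2.imread('pics/s12.png'); cv2.imwrite('pics/s12a.png',cv2.resize(im[180:330,220:420],None,fx=4,fy=4,interpolation=2))
im=cv2.imread('pics/w12.png'); cv2.imwrite('pics/w12a.png',cv2.resize(im[170:250,200:390],None,fx=4,fy=4,interpolation=2))
E
python3 st.py
```

```text
t 15.35 tcp plate-axes [591.21 153.47  24.85] F plate-axes [-15.2 -14.   11.7] tau [-3.37  2.88  0.2 ] yaw 4.24 tilt z-axis [-0.71 -0.54] open 0.0447
t 15.45 tcp plate-axes [591.21 153.49  24.87] F plate-axes [-15.3 -14.6  11.2] tau [-3.37  2.87  0.22] yaw 4.24 tilt z-axis [-0.72 -0.54] open 0.0450
```

View pics/w12a.png

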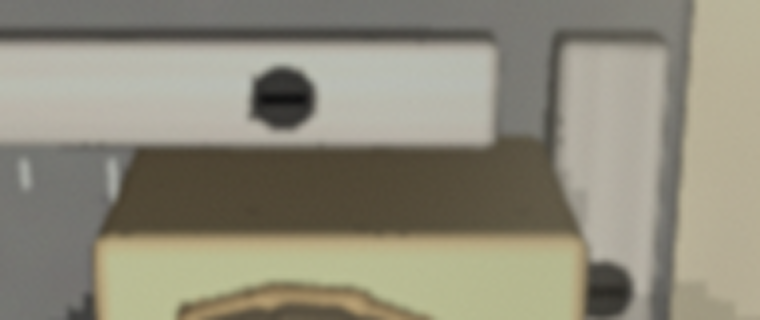

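View pics/s12a.png

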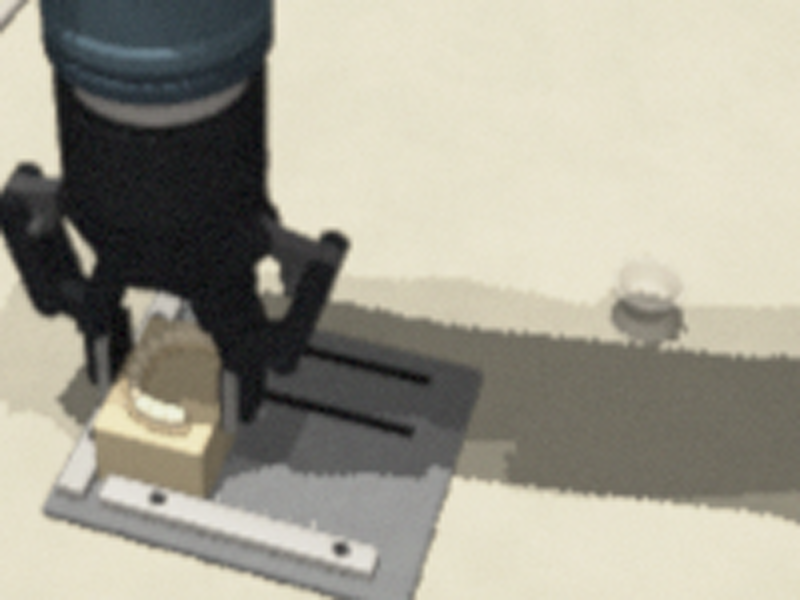

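```bash
python3 -c "
from cell import manip
print(manip.finish_job())"
```

```text
the job is handed in; nothing more can be done
None
```

The dish is off the plate, and the model is seated in the corner, bearing on both stop bars. The gripper is still holding and pressing it. I handed the job in at about 15.5 s of the 48 s allowed.

- **Dish:** I took the 33 mm dish off the plate. The look-alike beside the plate measured about 40 mm, so I left it alone. The dish now stands upright on the bare trolley top at about (0.418, 0.049), which later side views confirm.
- **Model:** I gripped the cream model across its front and back faces, turned it square to the plate with front teeth to the far bar, and lowered it onto the plate. I then pushed it into the corner. The purple model was left untouched.

**Last checks:**
- **Push:** the wrist reads 15 N towards the far bar, 14 to 15 N towards the left bar and 11 N down. About 2.7 mm of extra commanded push moved the tool at most 0.15 mm, so it is against solid stops. Some of each reading may be friction on the plate, so the true bar loads could be a few newtons lower.
- **Position:** the tool position puts the front face and side face within about 1 mm of where the cameras placed the bars.
- **Squareness:** the tool's yaw is 4.24°, against plate readings of 4.07° to 4.56°. The last wrist picture shows the model's side against the left bar and its front corner at the far bar.

**Not ideal:** the arm gives under the push and leans about 0.7° in x and 0.5° in y, and the model seems to lean with it. Its rear edge may be up to about 0.5 mm off the plate. I could not correct this because the moves do not allow tilt.

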